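# Set the bag sealer's blank timer selector by its clicks and start it

### The arm

A 7-joint arm with a two-finger parallel gripper is mounted at the origin on a cart in front of the work surface, level with it; the furniture and walls round the work are solid. World frame = base frame: x ahead of the robot, y to its left, z up, the work surface at z = 0. Lengths are in m, angles in degrees, forces in N, time in s.
With the tool pointing down it reaches from about 0.4 to 0.875 m from the base axis. Payload 6.5 kg.
Tool frame: the origin (TCP) lies midway between the tips of the shut fingers; the grasp point (between the pads) lies 19 mm behind it; z points along the fingers, x is the direction in which the jaws open and shut, and the axes are right-handed (so a half turn about z gives the same grasp; the last joint's range is limited). The gripper opens to 85 mm and grips with 20 to 120 N. Pads are 22 mm wide; open, the fingers measure 114 mm over their backs; the gripper's body (76 mm by 85 mm) begins 54 mm behind the grasp point. The pads swing forward as they close: fully open they stand 13 mm farther back than shut.
Start: joints at [71.551, 30.733, -0.252, 88.115, 0.149, 61.152, -4.079], TCP at [0.164, -0.629, 0.231] pointing down, gripper open.
Joint ranges: [-154.64, 154.64], [-21.42, 123.67], [-72.66, 72.17], [13.99, 137.28], [-74.86, 254.86], [10.95, 109.41], [-158.01, 158.01]. Speed limits (degrees/s): [136.94, 136.94, 180, 180, 180, 180, 180].

### API

Orientations are given as [roll, pitch, yaw] about the fixed x, y, z axes, in that order (R = Rz(yaw) Ry(pitch) Rx(roll)).
In Python, from workcell import robot gives the robot as it stands.
- The arm moves only by the tool jog_arm, never from a script. Its argument "steps" is a list of rows, each a list of 3 entries, a list of its own where there are three numbers: the opening, from -1 (shut) to 1 (fully open), then the shift along the tool's x, y, z in cm, then the turn, a rotation vector about the tool's x, y, z in rad. A call has 1 to 20 rows; each row shifts and turns the commanded pose from where the row before left it, along the tool's axes as they then stand; what a row does not reach is not made up. A row lasts 1/12 s, in which the tool goes at most 41.7 mm and 7.16 degrees, less where a joint would pass 70% of its speed; a pose out of reach is approached as far as the arm can. A call with a gripper value outside its range is refused whole. The fingers move at their own pace and stop on an object; "grip_force" is the grip in N (left out, the last holds). Time passes only in rows, so rows that do not move let the fingers close. It gives the time, the measured TCP pose, the force and the opening at its end, in the units of the state.
- robot.read_state(): the state, without advancing time (a new reading comes with each control period).
- robot.snapshot(name): name is "scene" or "top"; returns a dict with "img" (384x512x3 uint8, red, green, blue), "K" (3x3 intrinsics, pixels), "view" (4x4, takes a point from world to camera coordinates). Camera axes: x right, y up, looking along -z (the intrinsics and any distortion apply to the point x, -y, -z); pixel columns grow to the right and rows downward; lengths in m; the calibration is good to about 2 mm. A picture is of the moment at which its call begins. There is no depth.
- robot.sign_off(): hands the job in, once; it reports no verdict.
The state is a dict: "time": time; "q": joint angles; "dq": joint speeds; "effort": joint torques, N m; "position": TCP position; "tool_rot": TCP orientation; "wrist_force": force on the tool from outside, world axes, zero at the start; "wrist_torque": the same for the moment, N m; "opening": finger opening in m.
Only numpy, scipy, OpenCV 4.12 (cv2) and the standard library are available. Lean on these libraries where they do the work, as an engineer would, in place of code of your own. Each camera call takes 0.05 s, during which the arm holds its last target. There are 200 camera calls.

### The job

Set the timer of the bag sealer: turn the round, unmarked selector knob on the grey timer box gently anticlockwise (seen from above) to its end stop, without forcing it against the stop, then turn it clockwise exactly four clicks, counted by feel from the end stop. Only when it rests in the fourth click, press the start button on the same box fully down and let it come up again; do not knock the things lying around.

Things in the scene. Friction and masses are not known exactly. Their poses are not given: they have to be found in the camera images.
- timer_box: Grey timer box of the bag sealer, 130 x 225 x 55 mm, bolted to the worktop; origin at the centre of its underside, x toward its back (cable side), y toward its left, z up. The round black knob stands on its right half (y = -55 mm), the start button on its left half (y = +60 mm).
- knob_centre (a point): Point on the upright axis of the selector knob, 22 mm above the box's top face; belongs to the box, does not turn. The knob is a blank ribbed black cylinder, 48 mm in diameter (54 mm in its lowest 5 mm), standing 2 to 36 mm above the box top. It carries no mark: its setting cannot be seen. It starts one to three clicks clockwise of its lowest notch.
- knob_top (a point): Centre of the knob's top face (on the box, does not turn). How it clicks: a sprung ball drops into notches. There are six clicks, UNEVENLY spaced, 20 to 45 degrees apart. Turning over the crest between two notches takes about 0.2 to 0.3 N m; past the crest the resistance reverses and the knob snaps into the next notch, and stays there when let go. Friction between is small.
- knob_foot (a point): Point on the knob's axis on the box's top face (does not turn). Stops: a rigid end stop lies 5 degrees anticlockwise of the lowest notch, another 5 degrees clockwise of the highest. At a stop the torque only keeps rising with no snap; keep it below 1 N m. Let go there, the knob springs back 5 degrees into the notch; that is no click. Counting starts from that lowest notch.
- start_button_top (a point): Centre of the top of the start button, a round grey plastic plunger 26 mm in diameter in a dark steel collar; it goes straight down.
- start_button (a joint): Travel of the start button: 0 up, 0.006 m fully down; its spring needs about 5 N for the full travel and brings it up again.
- date_stamp: Bystander: wooden hand stamp, 30 x 45 x 79 mm high, standing behind the box; origin at the centre of its underside.
- ink_pad: Bystander: flat ink pad, 70 x 105 x 18 mm, lying behind the box; origin at the centre of its underside.
- pen: Bystander: pen, 145 mm long, 11 mm thick, lying in front of the box, along its front; origin at the middle of its underside.

How it is judged:
By the outcome, as a careful person would: the job done as asked, in the order asked, and still so for the second after the job is handed in, with the robot touching nothing.
It also fails if it takes over 72 s, if anything falls off the work surface, if the arm or the gripper's body presses on something with over 40 N, if the wrist force passes 120 N, or if a joint passes its speed limit or range.

## Working session

There is one attempt and no reset: what is moved stays moved. The work goes in short steps, Python scripts to look and compute and a tool call to move; the robot and the scene stay as the last step left them, time stands still between calls to the robot, and variables do not carry over. Pictures are saved under pics/ and viewed, about 8 in all and at most 12, crops included, and the job is handed in when it is done.

Besides the shell and the picture viewer there is one more tool, called after "Call:" by a JSON object that holds its "fn" and its "kwargs". jog_arm: Moves the arm, as the interface text tells. Its arguments: {"type":"object","properties":{"steps":{"type":"array","items":{"type":"array"}},"grip_force":{"type":"number"}},"required":["steps"]}

```bash
mkdir -p pics; ls
python3 - <<'E'
from workcell import robot
import cv2
for n in("scene","top"):
    s=robot.snapshot(n); cv2.imwrite(f"pics/{n}0.png",s["img"][:,:,::-1]); print(n,s["K"],s["view"],s.keys())
print(robot.read_state())
E
```

```text
pics
scene [[431.75148723   0.         252.61793346]
 [  0.         431.75148723 183.99106713]
 [  0.           0.           1.        ]] [[-7.37401655e-01 -6.75454485e-01  1.94015500e-04  4.06906838e-01]
 [ 4.71513677e-01 -5.14551349e-01  7.16178582e-01 -3.10884680e-01]
 [-4.83646205e-01  5.28202753e-01  6.97917044e-01 -6.50525990e-01]
 [ 0.00000000e+00  0.00000000e+00  0.00000000e+00  1.00000000e+00]] dict_keys(['img', 'K', 'view'])
top [[365.0741387    0.         261.754299  ]
 [  0.         365.0741387  190.01550867]
 [  0.           0.           1.        ]] [[-8.57905762e-03 -9.99962437e-01 -1.23452959e-03  5.38495492e-02]
 [ 9.90350003e-01 -8.66735243e-03  1.38317561e-01 -5.64497067e-01]
 [-1.38323066e-01 -3.59820539e-05  9.90387161e-01 -8.57547723e-01]
 [ 0.00000000e+00  0.00000000e+00  0.00000000e+00  1.00000000e+00]] dict_keys(['img', 'K', 'view'])
{'time': 0.1, 'q': array([71.55246525, 30.77138046, -0.2531124 , 88.1658837 ,  0.14963405,
       61.15056911, -4.07909464]), 'dq': array([ 6.80487063e-02, -1.39674976e-01, -2.83985730e-02, -7.29404143e-02,
        2.06770768e-02,  4.34047519e-05, -8.98399534e-02]), 'effort': array([ 3.12513039e-03, -5.84571147e+01,  1.05219975e+00, -2.59774929e+01,
        1.26856088e-02,  4.66742786e-03, -3.85353803e-05]), 'position': array([ 0.16427176, -0.62831587,  0.23051521]), 'tool_rot': array([ 1.79992322e+02,  8.71812911e-02, -7.53416883e+01]), 'wrist_force': array([-0.13092072,  0.90282761, -0.06272877]), 'wrist_torque': array([-0.02972813,  0.0108859 ,  0.02308185]), 'opening': 0.08523409854785223}
```

View pics/top0.png

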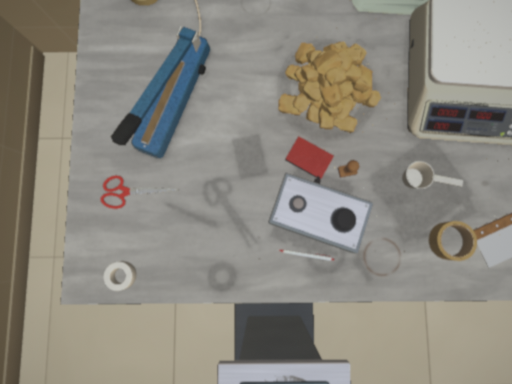

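View pics/scene0.png

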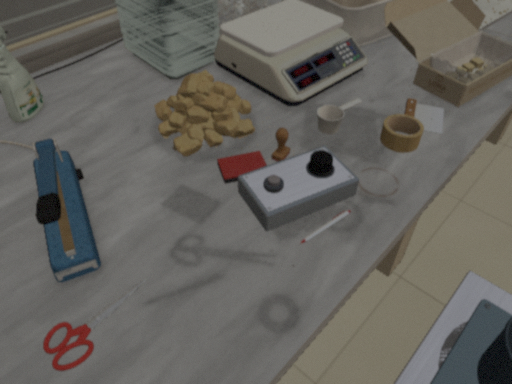

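The top view shows the box around (320,212), with the knob at about (343,219) and the button at about (298,204). The pen lies in front at (306,255), with the stamp and ink pad behind. The scene view shows the knob at about (320,163) and the button at about (274,184). I'll enlarge both.

Run:
```python
import cv2,numpy as np
a=cv2.imread("pics/top0.png")[160:270,250:390]; b=cv2.imread("pics/scene0.png")[135:245,225:365]
f=lambda i:cv2.resize(i,None,fx=5,fy=5,interpolation=cv2.INTER_CUBIC)[:,:,:]
def g(i,x0,y0):
    i=f(i)
    for k in range(0,140,20):
        cv2.line(i,(k*5,0),(k*5,8),(0,0,255),1);cv2.putText(i,str(x0+k),(k*5,20),0,.4,(0,0,255))
    for k in range(0,110,10):
        cv2.line(i,(0,k*5),(8,k*5),(0,0,255),1);cv2.putText(i,str(y0+k),(10,k*5+4),0,.4,(0,0,255))
    return i
cv2.imwrite("pics/c1.png",g(a,250,160));cv2.imwrite("pics/c2.png",g(b,225,135))
```

```text
(no output)
```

View pics/c1.png

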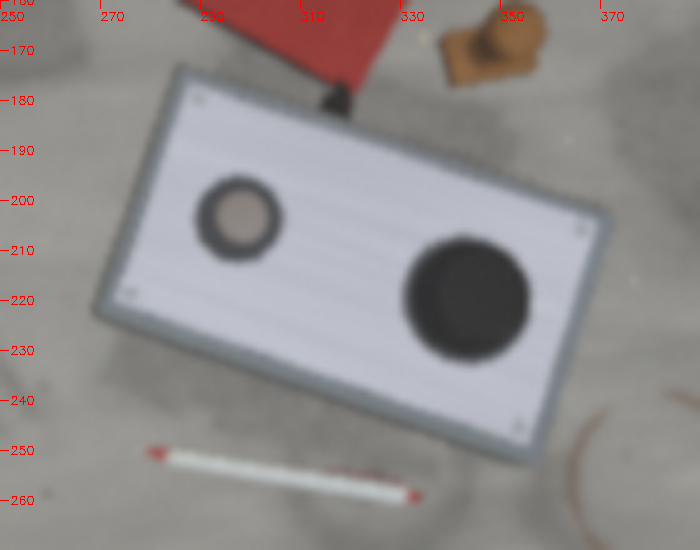

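View pics/c2.png

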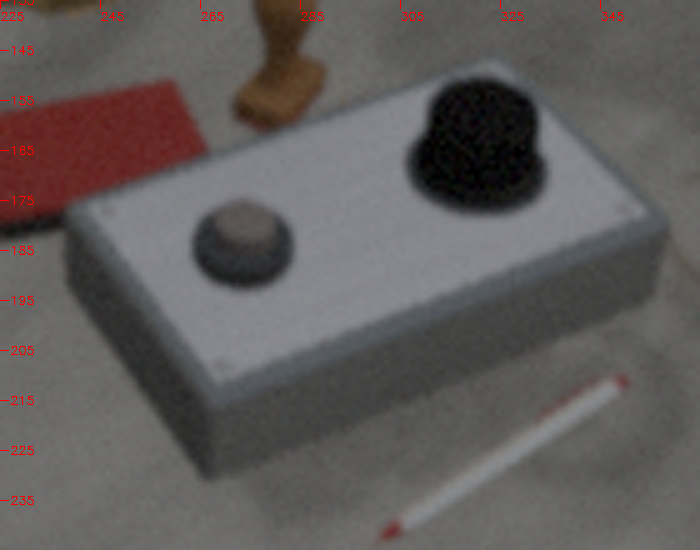

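```bash
cat > h.py <<'E'
import numpy as np
from workcell import robot
from scipy.optimize import least_squares
def proj(s,p):
    c=s["view"][:3]@np.r_[p,1]; c=c*[1,-1,-1]; u=s["K"]@c; return u[:2]/u[2]
E
python3 - <<'E'
from h import *
S={n:robot.snapshot(n) for n in("scene","top")}
C=[(.065,.1125),(.065,-.1125),(-.065,-.1125),(-.065,.1125)]
px={"top":[(286,173.2),(371.6,203),(358,251),(270,221)],"scene":[(239,176.6),(323.4,146.6),(358,179.4),(268,215)]}
def W(p,l):
    c,s=np.cos(p[2]),np.sin(p[2]);return np.array([p[0]+c*l[0]-s*l[1],p[1]+s*l[0]+c*l[1],l[2]])
def r(p,ns=("top","scene")): return np.concatenate([proj(S[n],W(p,(*c,.055)))-x for n in ns for c,x in zip(C,px[n])])
for ns in(("top",),("scene",),("top","scene")):
    o=least_squares(lambda p:r(p,ns),[.5,-.1,-.3]);print(ns,o.x,np.rad2deg(o.x[2]),o.fun.round(1))
p=o.x
print("knob from box",W(p,(0,-.055,.091)),"button",W(p,(0,.06,.07)))
for nm,a,b in(("button",(298.2,203.4),(274,179.4)),("knobtop",(347,219.8),(321.4,156))):
    o=least_squares(lambda q:np.r_[proj(S["top"],q)-a,proj(S["scene"],q)-b],[.5,-.1,.08]);print(nm,o.x,o.fun.round(2))
for n in S: print(n,proj(S[n],W(p,(0,-.055,.091))),proj(S[n],W(p,(0,.06,.067))))
E
```

```text
('top',) [ 0.50924194 -0.09285817 -0.33937349] -19.44466875906824 [-0.8 -1.8  2.5 -1.7  0.4  2.2 -2.1  1.1]
('scene',) [ 0.50561112 -0.09131502 -0.33337262] -19.100844090213002 [-2.6 -0.4  1.1 -2.6  2.6 -0.8 -0.9  2.1]
('top', 'scene') [ 0.50750056 -0.09244896 -0.33615951] -19.2605212595843 [-1.1 -1.   2.3 -1.2  0.4  2.8 -2.2  2.  -2.9 -1.2  0.8 -3.1  2.1 -1.4
 -1.4  1.2]
knob from box [ 0.48935804 -0.14437052  0.091     ] button [ 0.5272924  -0.03580725  0.07      ]
button [ 0.52725949 -0.03668295  0.07360622] [ 0.13  0.16 -0.18 -0.01]
knobtop [ 0.48842733 -0.14487633  0.08989525] [-0.35 -0.49  0.55  0.02]
scene [321.50387299 155.53575835] [273.41579949 181.94986496]
top [346.52113736 218.87808442] [297.68560079 203.8370242 ]
```

Both cameras agree. The knob axis is at about (0.489, -0.1446) with its top at z = 0.091, and the button is at about (0.527, -0.036) with its top at z ≈ 0.073. I'm moving above the knob.

Call:
{"fn": "jog_arm", "kwargs": {"steps": [[1,[-1.93,-2.18,0],[0,0,0]],[1,[-1.93,-2.18,0],[0,0,0]],[1,[-1.93,-2.18,0],[0,0,0]],[1,[-1.93,-2.18,0],[0,0,0]],[1,[-1.93,-2.18,0],[0,0,0]],[1,[-1.93,-2.18,0],[0,0,0]],[1,[-1.93,-2.18,0],[0,0,0]],[1,[-1.93,-2.18,0],[0,0,0]],[1,[-1.93,-2.18,0],[0,0,0]],[1,[-1.93,-2.18,0],[0,0,0]],[1,[-1.93,-2.18,0],[0,0,0]],[1,[-1.93,-2.18,0],[0,0,0]],[1,[-1.93,-2.18,0],[0,0,0]],[1,[-1.93,-2.18,0],[0,0,0]],[1,[-1.93,-2.18,0],[0,0,0]],[1,[-1.93,-2.18,0],[0,0,0]],[1,[-1.93,-2.18,0],[0,0,0]],[1,[-1.93,-2.18,0],[0,0,0]],[1,[-1.93,-2.18,0],[0,0,0]],[1,[-1.93,-2.18,0],[0,0,0]]], "grip_force": 25}}

```text
time: 1.87
position: [0.4891, -0.1439, 0.2313]
tool_rot: [180.0, -0.0, -75.3]
wrist_force: [0.7, 1.0, -0.4]
opening: 0.0857
```

Call:
{"fn": "jog_arm", "kwargs": {"steps": [[1,[0,0,0],[0,0,-0.09]],[1,[0,0,0],[0,0,-0.09]],[1,[0,0,0],[0,0,-0.09]],[1,[0,0,0],[0,0,-0.09]],[1,[0,0,0],[0,0,-0.09]],[1,[0,0,0],[0,0,-0.09]],[1,[0,0,0],[0,0,-0.09]],[1,[0,0,0],[0,0,-0.09]],[1,[0,0,0],[0,0,-0.09]],[1,[0,0,0],[0,0,-0.09]],[1,[0,0,0],[0,0,-0.09]],[1,[0,0,0],[0,0,0]],[1,[0,0,0],[0,0,0]]]}}

```text
time: 2.95
position: [0.4885, -0.1452, 0.2312]
tool_rot: [-180.0, 0.0, -18.8]
wrist_force: [-0.6, -0.1, -0.4]
opening: 0.0854
```

Run:
```python
from h import *
print(robot.read_state())
```

```text
{'time': 2.95, 'q': array([ 32.28890658,  19.06738032, -25.28283946, 108.01643314,
         9.79552171,  55.03479237, -16.20346996]), 'dq': array([-0.36256142, -0.09379541,  0.38406009, -0.05581005, -0.11139758,
       -0.02512817, -0.86491212]), 'effort': array([ 1.53443506e-01, -4.26204407e+01, -3.42033863e+00, -2.39210773e+01,
        3.27841553e-02,  5.69240452e-03,  2.93921269e-01]), 'position': array([ 0.48847668, -0.14517756,  0.23120976]), 'tool_rot': array([-1.79996449e+02,  1.16315575e-02, -1.87835038e+01]), 'wrist_force': array([-0.62254365, -0.09684147, -0.3901765 ]), 'wrist_torque': array([ 0.01533764, -0.03524877, -0.02457831]), 'opening': 0.08541421781668161}
```

Call:
{"fn": "jog_arm", "kwargs": {"steps": [[1,[0,0,2],[0,0,0]],[1,[0,0,2],[0,0,0]],[1,[0,0,2],[0,0,0]],[1,[0,0,2],[0,0,0]],[1,[0,0,2],[0,0,0]],[1,[0,0,2],[0,0,0]],[1,[0,0,2],[0,0,0]],[1,[0,0,2],[0,0,0]],[1,[0,0,0.6],[0,0,0]],[1,[0,0,0],[0,0,0]],[1,[0,0,0],[0,0,0]],[1,[0,0,0],[0,0,0]]]}}

```text
time: 3.95
position: [0.4895, -0.1453, 0.0664]
tool_rot: [-180.0, -0.1, -18.7]
wrist_force: [-0.2, -0.4, 1.2]
opening: 0.0858
```

```bash
cat > st.py <<'E'
from h import *
s=robot.read_state(); print("t%.2f"%s["time"],"pos",s["position"].round(4),"yaw %.1f"%s["tool_rot"][2],"q7 %.1f"%s["q"][6],"F",s["wrist_force"].round(1),"T",s["wrist_torque"].round(3),"op %.4f"%s["opening"],"e7 %.3f"%s["effort"][6])
E
python3 st.py
python3 -c "
from h import *
import cv2
i=robot.snapshot('scene')['img'][60:260,180:400,::-1]
cv2.imwrite('pics/d.png',cv2.resize(i,None,fx=3,fy=3,interpolation=2))"
```

```text
t3.95 pos [ 0.4895 -0.1453  0.0664] yaw -18.7 q7 -24.0 F [-0.2 -0.4  1.2] T [ 0.001 -0.032 -0.029] op 0.0858 e7 -0.011
```

View pics/d.png

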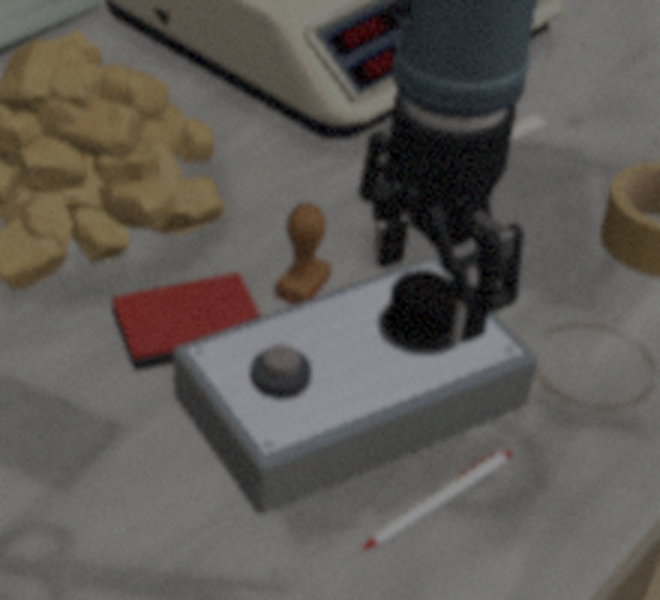

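The fingers straddle the knob, with the button clear. I'm lowering 6 mm more and closing.

Call:
{"fn": "jog_arm", "kwargs": {"steps": [[1,[0,0,0.3],[0,0,0]],[1,[0,0,0.3],[0,0,0]],[0,[0,0,0],[0,0,0]],[-1,[0,0,0],[0,0,0]],[-1,[0,0,0],[0,0,0]],[-1,[0,0,0],[0,0,0]],[-1,[0,0,0],[0,0,0]],[-1,[0,0,0],[0,0,0]],[-1,[0,0,0],[0,0,0]],[-1,[0,0,0],[0,0,0]],[-1,[0,0,0],[0,0,0]]], "grip_force": 25}}

```text
time: 4.92
position: [0.4895, -0.1453, 0.0597]
tool_rot: [-180.0, -0.1, -18.6]
wrist_force: [3.2, -1.7, 5.2]
opening: 0.0472
```

```bash
python3 st.py
```

```text
t4.92 pos [ 0.4895 -0.1453  0.0597] yaw -18.6 q7 -24.2 F [ 3.2 -1.7  5.2] T [-0.263 -0.527 -0.05 ] op 0.0472 e7 -0.008
```

Call:
{"fn": "jog_arm", "kwargs": {"steps": [[-1,[0,0,0],[0,0,-0.04]],[-1,[0,0,0],[0,0,0]],[-1,[0,0,0],[0,0,0]]]}}

```text
time: 5.17
position: [0.4895, -0.1453, 0.0597]
tool_rot: [-180.0, -0.1, -16.4]
wrist_force: [3.9, 0.4, 4.8]
opening: 0.047
```

```bash
python3 st.py
```

```text
t5.17 pos [ 0.4895 -0.1453  0.0597] yaw -16.4 q7 -22.5 F [3.9 0.4 4.8] T [-0.36  -0.643 -0.238] op 0.0470 e7 0.295
```

Call:
{"fn": "jog_arm", "kwargs": {"steps": [[-1,[0,0,0],[0,0,-0.04]],[-1,[0,0,0],[0,0,0]],[-1,[0,0,0],[0,0,0]]]}}

```text
time: 5.42
position: [0.4896, -0.1453, 0.0597]
tool_rot: [-180.0, -0.1, -14.1]
wrist_force: [4.3, -1.4, 5.5]
opening: 0.0466
```

```bash
python3 st.py
```

```text
t5.42 pos [ 0.4896 -0.1453  0.0597] yaw -14.1 q7 -20.7 F [ 4.3 -1.4  5.5] T [-0.238 -0.642 -0.211] op 0.0466 e7 0.224
```

Call:
{"fn": "jog_arm", "kwargs": {"steps": [[-1,[0,0,0],[0,0,-0.06]],[-1,[0,0,0],[0,0,0]]]}}

```text
time: 5.58
position: [0.4896, -0.1453, 0.0597]
tool_rot: [-180.0, -0.1, -10.5]
wrist_force: [4.9, -2.5, 3.2]
opening: 0.0467
```

```bash
python3 st.py
```

```text
t5.58 pos [ 0.4896 -0.1453  0.0597] yaw -10.5 q7 -17.8 F [ 4.9 -2.5  3.2] T [-0.39  -0.736 -0.164] op 0.0467 e7 0.678
```

Call:
{"fn": "jog_arm", "kwargs": {"steps": [[-1,[0,0,0],[0,0,-0.06]],[-1,[0,0,0],[0,0,0]]]}}

```text
time: 5.75
position: [0.4897, -0.1454, 0.0597]
tool_rot: [180.0, -0.1, -7.1]
wrist_force: [5.1, -2.9, 4.0]
opening: 0.0464
```

```bash
python3 st.py
```

```text
t5.75 pos [ 0.4897 -0.1454  0.0597] yaw -7.1 q7 -15.1 F [ 5.1 -2.9  4. ] T [-0.359 -0.862 -0.069] op 0.0464 e7 0.626
```

Call:
{"fn": "jog_arm", "kwargs": {"steps": [[-1,[0,0,0],[0,0,-0.06]],[-1,[0,0,0],[0,0,0]]]}}

```text
time: 5.92
position: [0.4898, -0.1454, 0.0597]
tool_rot: [180.0, -0.1, -3.7]
wrist_force: [5.0, -2.8, 5.2]
opening: 0.047
```

```bash
python3 st.py
```

```text
t5.92 pos [ 0.4898 -0.1454  0.0597] yaw -3.7 q7 -12.3 F [ 5.  -2.8  5.2] T [-0.36  -0.886 -0.001] op 0.0470 e7 0.536
```

Call:
{"fn": "jog_arm", "kwargs": {"steps": [[-1,[0,0,0],[0,0,-0.06]],[-1,[0,0,0],[0,0,0]]]}}

```text
time: 6.08
position: [0.4898, -0.1454, 0.0597]
tool_rot: [180.0, -0.1, -0.2]
wrist_force: [5.8, -2.3, 4.6]
opening: 0.0471
```

```bash
python3 st.py
```

```text
t6.08 pos [ 0.4898 -0.1454  0.0597] yaw -0.2 q7 -9.6 F [ 5.8 -2.3  4.6] T [-0.27  -0.848  0.004] op 0.0471 e7 0.510
```

Call:
{"fn": "jog_arm", "kwargs": {"steps": [[-1,[0,0,0],[0,0,-0.06]],[-1,[0,0,0],[0,0,0]]]}}

```text
time: 6.25
position: [0.4899, -0.1454, 0.0597]
tool_rot: [180.0, -0.1, 3.2]
wrist_force: [6.1, -1.6, 3.2]
opening: 0.0474
```

```bash
python3 st.py
```

```text
t6.25 pos [ 0.4899 -0.1454  0.0597] yaw 3.2 q7 -6.8 F [ 6.1 -1.6  3.2] T [-0.383 -1.018  0.042] op 0.0474 e7 0.450
```

Call:
{"fn": "jog_arm", "kwargs": {"steps": [[-1,[0,0,0],[0,0,-0.06]],[-1,[0,0,0],[0,0,0]]]}}

```text
time: 6.42
position: [0.49, -0.1454, 0.0597]
tool_rot: [180.0, -0.2, 6.7]
wrist_force: [4.7, -2.6, 4.7]
opening: 0.0467
```

```bash
python3 st.py
```

```text
t6.42 pos [ 0.49   -0.1454  0.0597] yaw 6.7 q7 -4.0 F [ 4.7 -2.6  4.7] T [-0.38  -0.978  0.123] op 0.0467 e7 0.390
```

Call:
{"fn": "jog_arm", "kwargs": {"steps": [[-1,[0,0,0],[0,0,-0.06]],[-1,[0,0,0],[0,0,0]]]}}

```text
time: 6.58
position: [0.4901, -0.1453, 0.0597]
tool_rot: [180.0, -0.2, 10.1]
wrist_force: [4.6, -2.1, 4.5]
opening: 0.0469
```

```bash
python3 st.py
```

```text
t6.58 pos [ 0.4901 -0.1453  0.0597] yaw 10.1 q7 -1.3 F [ 4.6 -2.1  4.5] T [-0.312 -0.932  0.094] op 0.0469 e7 0.385
```

Call:
{"fn": "jog_arm", "kwargs": {"steps": [[-1,[0,0,0],[0,0,-0.05]],[-1,[0,0,0],[0,0,0]]]}}

```text
time: 6.75
position: [0.4901, -0.1453, 0.0597]
tool_rot: [179.9, -0.2, 13.0]
wrist_force: [5.4, -1.8, 2.6]
opening: 0.0472
```

```bash
python3 st.py
```

```text
t6.75 pos [ 0.4901 -0.1453  0.0597] yaw 13.0 q7 1.0 F [ 5.4 -1.8  2.6] T [-0.441 -1.114  0.165] op 0.0472 e7 0.261
```

Call:
{"fn": "jog_arm", "kwargs": {"steps": [[-1,[0,0,0],[0,0,-0.05]],[-1,[0,0,0],[0,0,0]]]}}

```text
time: 6.92
position: [0.4902, -0.1453, 0.0597]
tool_rot: [179.9, -0.2, 15.9]
wrist_force: [5.4, -1.1, 4.5]
opening: 0.0469
```

```bash
python3 st.py
```

```text
t6.92 pos [ 0.4902 -0.1453  0.0597] yaw 15.9 q7 3.3 F [ 5.4 -1.1  4.5] T [-0.355 -1.09   0.308] op 0.0469 e7 0.184
```

Call:
{"fn": "jog_arm", "kwargs": {"steps": [[-1,[0,0,0],[0,0,-0.05]],[-1,[0,0,0],[0,0,0]]]}}

```text
time: 7.08
position: [0.4903, -0.1453, 0.0597]
tool_rot: [179.9, -0.2, 18.7]
wrist_force: [5.6, -1.6, 5.4]
opening: 0.0467
```

```bash
python3 st.py
```

```text
t7.08 pos [ 0.4903 -0.1453  0.0597] yaw 18.7 q7 5.7 F [ 5.6 -1.6  5.4] T [-0.253 -1.051  0.155] op 0.0467 e7 0.310
```

Call:
{"fn": "jog_arm", "kwargs": {"steps": [[-1,[0,0,0],[0,0,-0.05]],[-1,[0,0,0],[0,0,0]]]}}

```text
time: 7.25
position: [0.4902, -0.1452, 0.0597]
tool_rot: [179.9, -0.2, 21.5]
wrist_force: [6.3, -2.3, 1.0]
opening: 0.0469
```

```bash
python3 st.py
```

```text
t7.25 pos [ 0.4902 -0.1452  0.0597] yaw 21.5 q7 8.0 F [ 6.3 -2.3  1. ] T [-0.372 -1.276 -0.036] op 0.0469 e7 0.463
```

Call:
{"fn": "jog_arm", "kwargs": {"steps": [[-1,[0,0,0],[0,0,-0.05]],[-1,[0,0,0],[0,0,0]],[-1,[0,0,0],[0,0,0]]]}}

```text
time: 7.5
position: [0.4903, -0.1452, 0.0597]
tool_rot: [179.9, -0.2, 24.2]
wrist_force: [6.4, -1.2, 3.4]
opening: 0.0468
```

```bash
python3 st.py
```

```text
t7.50 pos [ 0.4903 -0.1452  0.0597] yaw 24.2 q7 10.2 F [ 6.4 -1.2  3.4] T [-0.444 -1.114 -0.223] op 0.0468 e7 0.305
```

Call:
{"fn": "jog_arm", "kwargs": {"steps": [[-1,[0,0,0],[0,0,-0.05]],[-1,[0,0,0],[0,0,0]],[-1,[0,0,0],[0,0,0]]]}}

```text
time: 7.75
position: [0.4904, -0.1452, 0.0597]
tool_rot: [179.9, -0.2, 27.1]
wrist_force: [6.7, -2.0, 1.1]
opening: 0.0466
```

```bash
python3 st.py
```

```text
t7.75 pos [ 0.4904 -0.1452  0.0597] yaw 27.1 q7 12.5 F [ 6.7 -2.   1.1] T [-0.298 -1.279 -0.013] op 0.0466 e7 0.116
```

Call:
{"fn": "jog_arm", "kwargs": {"steps": [[-1,[0,0,0],[0,0,0]],[-1,[0,0,0],[0,0,0]]]}}

```text
time: 7.92
position: [0.4904, -0.1452, 0.0597]
tool_rot: [179.9, -0.2, 27.1]
wrist_force: [5.9, -1.6, 2.9]
opening: 0.0467
```

```bash
python3 st.py
```

```text
t7.92 pos [ 0.4904 -0.1452  0.0597] yaw 27.1 q7 12.5 F [ 5.9 -1.6  2.9] T [-0.352 -1.259 -0.039] op 0.0467 e7 0.047
```

Call:
{"fn": "jog_arm", "kwargs": {"steps": [[-1,[0,0,0],[0,0,-0.04]],[-1,[0,0,0],[0,0,0]],[-1,[0,0,0],[0,0,0]]]}}

```text
time: 8.17
position: [0.4904, -0.1452, 0.0597]
tool_rot: [179.9, -0.2, 29.4]
wrist_force: [6.9, -1.4, 2.2]
opening: 0.047
```

```bash
python3 st.py
```

```text
t8.17 pos [ 0.4904 -0.1452  0.0597] yaw 29.4 q7 14.4 F [ 6.9 -1.4  2.2] T [-0.465 -1.205 -0.306] op 0.0470 e7 0.391
```

Call:
{"fn": "jog_arm", "kwargs": {"steps": [[-1,[0,0,0],[0,0,0]]]}}

```text
time: 8.25
position: [0.4904, -0.1451, 0.0597]
tool_rot: [179.9, -0.2, 29.4]
wrist_force: [7.0, -0.8, 2.7]
opening: 0.0469
```

```bash
python3 st.py
```

```text
t8.25 pos [ 0.4904 -0.1451  0.0597] yaw 29.4 q7 14.4 F [ 7.  -0.8  2.7] T [-0.501 -1.206 -0.322] op 0.0469 e7 0.334
```

Call:
{"fn": "jog_arm", "kwargs": {"steps": [[-1,[0,0,0],[0,0,0]]]}}

```text
time: 8.33
position: [0.4904, -0.1451, 0.0597]
tool_rot: [179.9, -0.2, 29.4]
wrist_force: [7.1, -1.0, 2.6]
opening: 0.0471
```

```bash
python3 st.py
```

```text
t8.33 pos [ 0.4904 -0.1451  0.0597] yaw 29.4 q7 14.4 F [ 7.1 -1.   2.6] T [-0.439 -1.172 -0.319] op 0.0471 e7 0.333
```

Call:
{"fn": "jog_arm", "kwargs": {"steps": [[-1,[0,0,0],[0,0,-0.03]],[-1,[0,0,0],[0,0,0]],[-1,[0,0,0],[0,0,0]]]}}

```text
time: 8.58
position: [0.4903, -0.145, 0.0598]
tool_rot: [179.9, -0.2, 31.1]
wrist_force: [6.1, -0.5, 3.8]
opening: 0.0467
```

```bash
python3 st.py
```

```text
t8.58 pos [ 0.4903 -0.145   0.0598] yaw 31.1 q7 15.8 F [ 6.1 -0.5  3.8] T [-0.323 -1.078 -0.497] op 0.0467 e7 0.541
```

Call:
{"fn": "jog_arm", "kwargs": {"steps": [[-1,[0,0,0],[0,0,-0.02]],[-1,[0,0,0],[0,0,0]],[-1,[0,0,0],[0,0,0]]]}}

```text
time: 8.83
position: [0.4904, -0.1451, 0.0597]
tool_rot: [179.9, -0.2, 32.2]
wrist_force: [7.2, -0.3, 1.8]
opening: 0.047
```

```bash
python3 st.py
```

```text
t8.83 pos [ 0.4904 -0.1451  0.0597] yaw 32.2 q7 16.7 F [ 7.2 -0.3  1.8] T [-0.419 -1.203 -0.515] op 0.0470 e7 0.581
```

Call:
{"fn": "jog_arm", "kwargs": {"steps": [[1,[0,0,0],[0,0,0]],[1,[0,0,0],[0,0,0]],[1,[0,0,0],[0,0,0]],[1,[0,0,0],[0,0,0]],[1,[0,0,0],[0,0,0]],[1,[0,0,0],[0,0,0]]]}}

```text
time: 9.33
position: [0.4881, -0.145, 0.0591]
tool_rot: [-180.0, 0.0, 32.4]
wrist_force: [-0.1, -0.7, 0.7]
opening: 0.0853
```

```bash
python3 st.py
```

```text
t9.33 pos [ 0.4881 -0.145   0.0591] yaw 32.4 q7 16.8 F [-0.1 -0.7  0.7] T [-0.006 -0.014  0.019] op 0.0853 e7 -0.003
```

Call:
{"fn": "jog_arm", "kwargs": {"steps": [[1,[0,0,0],[0,0,-0.1]],[1,[0,0,0],[0,0,-0.1]],[1,[0,0,0],[0,0,-0.1]],[1,[0,0,0],[0,0,-0.1]],[1,[0,0,0],[0,0,-0.1]],[1,[0,0,0],[0,0,0]],[1,[0,0,0],[0,0,0]]]}}

```text
time: 9.92
position: [0.4884, -0.1451, 0.0591]
tool_rot: [-180.0, -0.0, 60.8]
wrist_force: [0.3, 0.0, -0.1]
opening: 0.0854
```

```bash
python3 st.py
```

```text
t9.92 pos [ 0.4884 -0.1451  0.0591] yaw 60.8 q7 40.4 F [ 0.3  0.  -0.1] T [ 0.02  -0.002  0.013] op 0.0854 e7 0.292
```

Call:
{"fn": "jog_arm", "kwargs": {"steps": [[1,[0.12,0.21,0],[0,0,0]],[0,[0,0,0],[0,0,0]],[-1,[0,0,0],[0,0,0]],[-1,[0,0,0],[0,0,0]],[-1,[0,0,0],[0,0,0]],[-1,[0,0,0],[0,0,0]],[-1,[0,0,0],[0,0,0]],[-1,[0,0,0],[0,0,0]],[-1,[0,0,0],[0,0,0]],[-1,[0,0,0],[0,0,0]]], "grip_force": 45}}

```text
time: 10.75
position: [0.4912, -0.1449, 0.0595]
tool_rot: [180.0, -0.0, 61.0]
wrist_force: [-0.4, 1.3, 5.4]
opening: 0.0467
```

```bash
python3 st.py
```

```text
t10.75 pos [ 0.4912 -0.1449  0.0595] yaw 61.0 q7 40.5 F [-0.4  1.3  5.4] T [0.134 0.275 0.016] op 0.0467 e7 -0.004
```

Call:
{"fn": "jog_arm", "kwargs": {"steps": [[-1,[0,0,0],[0,0,-0.035]],[-1,[0,0,0],[0,0,0]],[-1,[0,0,0],[0,0,0]]]}}

```text
time: 11.0
position: [0.4912, -0.1449, 0.0595]
tool_rot: [180.0, -0.0, 63.0]
wrist_force: [0.4, 1.6, 5.4]
opening: 0.0464
```

```bash
python3 st.py
```

```text
t11.00 pos [ 0.4912 -0.1449  0.0595] yaw 63.0 q7 42.2 F [0.4 1.6 5.4] T [ 0.069  0.283 -0.163] op 0.0464 e7 0.217
```

Call:
{"fn": "jog_arm", "kwargs": {"steps": [[-1,[0,0,0],[0,0,-0.035]],[-1,[0,0,0],[0,0,0]],[-1,[0,0,0],[0,0,0]]]}}

```text
time: 11.25
position: [0.4912, -0.1448, 0.0595]
tool_rot: [180.0, -0.0, 65.0]
wrist_force: [-0.6, 1.1, 6.2]
opening: 0.0463
```

```bash
python3 st.py
```

```text
t11.25 pos [ 0.4912 -0.1448  0.0595] yaw 65.0 q7 43.9 F [-0.6  1.1  6.2] T [ 0.174  0.285 -0.171] op 0.0463 e7 0.179
```

Call:
{"fn": "jog_arm", "kwargs": {"steps": [[-1,[0,0,0],[0,0,-0.03]],[-1,[0,0,0],[0,0,0]],[-1,[0,0,0],[0,0,0]]]}}

```text
time: 11.5
position: [0.4912, -0.1448, 0.0595]
tool_rot: [180.0, -0.0, 66.7]
wrist_force: [-1.3, 2.0, 5.3]
opening: 0.0464
```

```bash
python3 st.py
```

```text
t11.50 pos [ 0.4912 -0.1448  0.0595] yaw 66.7 q7 45.3 F [-1.3  2.   5.3] T [ 0.066  0.295 -0.268] op 0.0464 e7 0.357
```

Call:
{"fn": "jog_arm", "kwargs": {"steps": [[-1,[0,0,0],[0,0,-0.015]],[-1,[0,0,0],[0,0,0]],[-1,[0,0,0],[0,0,0]]]}}

```text
time: 11.75
position: [0.4912, -0.1448, 0.0595]
tool_rot: [180.0, -0.0, 67.6]
wrist_force: [-0.6, 1.8, 4.5]
opening: 0.0465
```

```bash
python3 st.py
```

```text
t11.75 pos [ 0.4912 -0.1448  0.0595] yaw 67.6 q7 46.0 F [-0.6  1.8  4.5] T [ 0.023  0.368 -0.493] op 0.0465 e7 0.450
```

The steep rise at about 6° past the notch is the end stop (0.49 N m, held below 1). The notch is at yaw ≈ 61. Next I turn clockwise, sampling the torque.

Call:
{"fn": "jog_arm", "kwargs": {"steps": [[-1,[0,0,0],[0,0,0.04]],[-1,[0,0,0],[0,0,0.04]],[-1,[0,0,0],[0,0,0.035]],[-1,[0,0,0],[0,0,0]],[-1,[0,0,0],[0,0,0]]]}}

```text
time: 12.17
position: [0.4911, -0.1449, 0.0595]
tool_rot: [180.0, -0.0, 61.0]
wrist_force: [-1.4, 0.8, 5.2]
opening: 0.0468
```

```bash
python3 st.py
```

```text
t12.17 pos [ 0.4911 -0.1449  0.0595] yaw 61.0 q7 40.5 F [-1.4  0.8  5.2] T [0.201 0.257 0.   ] op 0.0468 e7 -0.068
```

Call:
{"fn": "jog_arm", "kwargs": {"steps": [[-1,[0,0,0],[0,0,0.06]],[-1,[0,0,0],[0,0,0]],[-1,[0,0,0],[0,0,0]]]}}

```text
time: 12.42
position: [0.4911, -0.1449, 0.0595]
tool_rot: [180.0, 0.0, 57.6]
wrist_force: [-1.9, 0.0, 5.6]
opening: 0.0466
```

```bash
python3 st.py
```

```text
t12.42 pos [ 0.4911 -0.1449  0.0595] yaw 57.6 q7 37.7 F [-1.9  0.   5.6] T [0.271 0.23  0.181] op 0.0466 e7 -0.265
```

Call:
{"fn": "jog_arm", "kwargs": {"steps": [[-1,[0,0,0],[0,0,0.06]],[-1,[0,0,0],[0,0,0]],[-1,[0,0,0],[0,0,0]]]}}

```text
time: 12.67
position: [0.4911, -0.145, 0.0595]
tool_rot: [180.0, 0.0, 54.2]
wrist_force: [-1.5, 1.4, 6.8]
opening: 0.0466
```

```bash
python3 st.py
```

```text
t12.67 pos [ 0.4911 -0.145   0.0595] yaw 54.2 q7 34.8 F [-1.5  1.4  6.8] T [0.215 0.316 0.205] op 0.0466 e7 -0.287
```

Call:
{"fn": "jog_arm", "kwargs": {"steps": [[-1,[0,0,0],[0,0,0.06]],[-1,[0,0,0],[0,0,0]],[-1,[0,0,0],[0,0,0]]]}}

```text
time: 12.92
position: [0.491, -0.1451, 0.0595]
tool_rot: [180.0, 0.0, 50.7]
wrist_force: [-2.0, 0.5, 5.2]
opening: 0.0467
```

```bash
python3 st.py
```

```text
t12.92 pos [ 0.491  -0.1451  0.0595] yaw 50.7 q7 31.9 F [-2.   0.5  5.2] T [0.186 0.332 0.162] op 0.0467 e7 -0.244
```

Call:
{"fn": "jog_arm", "kwargs": {"steps": [[-1,[0,0,0],[0,0,0.06]],[-1,[0,0,0],[0,0,0]],[-1,[0,0,0],[0,0,0]]]}}

```text
time: 13.17
position: [0.491, -0.1452, 0.0595]
tool_rot: [180.0, 0.0, 47.3]
wrist_force: [-1.9, -0.2, 6.5]
opening: 0.0465
```

```bash
python3 st.py
```

```text
t13.17 pos [ 0.491  -0.1452  0.0595] yaw 47.3 q7 29.1 F [-1.9 -0.2  6.5] T [0.035 0.411 0.099] op 0.0465 e7 -0.183
```

Call:
{"fn": "jog_arm", "kwargs": {"steps": [[-1,[0,0,0],[0,0,0.06]],[-1,[0,0,0],[0,0,0]],[-1,[0,0,0],[0,0,0]]]}}

```text
time: 13.42
position: [0.4909, -0.1452, 0.0595]
tool_rot: [180.0, 0.0, 43.8]
wrist_force: [-1.4, -0.2, 6.4]
opening: 0.0465
```

```bash
python3 st.py
```

```text
t13.42 pos [ 0.4909 -0.1452  0.0595] yaw 43.8 q7 26.2 F [-1.4 -0.2  6.4] T [0.129 0.43  0.076] op 0.0465 e7 -0.134
```

Call:
{"fn": "jog_arm", "kwargs": {"steps": [[-1,[0,0,0],[0,0,0.06]],[-1,[0,0,0],[0,0,0]],[-1,[0,0,0],[0,0,0]]]}}

```text
time: 13.67
position: [0.4908, -0.1453, 0.0595]
tool_rot: [180.0, 0.0, 40.4]
wrist_force: [-2.0, 0.3, 8.5]
opening: 0.0462
```

```bash
python3 st.py
```

```text
t13.67 pos [ 0.4908 -0.1453  0.0595] yaw 40.4 q7 23.4 F [-2.   0.3  8.5] T [ 0.027  0.594 -0.03 ] op 0.0462 e7 -0.090
```

Call:
{"fn": "jog_arm", "kwargs": {"steps": [[-1,[0,0,0],[0,0,0.06]],[-1,[0,0,0],[0,0,0]],[-1,[0,0,0],[0,0,0]]]}}

```text
time: 13.92
position: [0.4908, -0.1453, 0.0595]
tool_rot: [180.0, 0.1, 36.9]
wrist_force: [-2.2, -0.6, 7.1]
opening: 0.0464
```

```bash
python3 st.py
```

```text
t13.92 pos [ 0.4908 -0.1453  0.0595] yaw 36.9 q7 20.5 F [-2.2 -0.6  7.1] T [-0.073  0.553 -0.003] op 0.0464 e7 -0.073
```

Call:
{"fn": "jog_arm", "kwargs": {"steps": [[-1,[0,0,0],[0,0,0.06]],[-1,[0,0,0],[0,0,0]],[-1,[0,0,0],[0,0,0]]]}}

```text
time: 14.17
position: [0.4907, -0.1454, 0.0595]
tool_rot: [180.0, 0.1, 33.5]
wrist_force: [-1.5, 0.7, 6.3]
opening: 0.0466
```

```bash
python3 st.py
```

```text
t14.17 pos [ 0.4907 -0.1454  0.0595] yaw 33.5 q7 17.7 F [-1.5  0.7  6.3] T [-0.136  0.648 -0.128] op 0.0466 e7 0.008
```

Call:
{"fn": "jog_arm", "kwargs": {"steps": [[-1,[0,0,0],[0,0,0.06]],[-1,[0,0,0],[0,0,0]],[-1,[0,0,0],[0,0,0]]]}}

```text
time: 14.42
position: [0.4906, -0.1454, 0.0595]
tool_rot: [180.0, 0.1, 30.0]
wrist_force: [-1.9, 0.1, 7.2]
opening: 0.0463
```

```bash
python3 st.py
```

```text
t14.42 pos [ 0.4906 -0.1454  0.0595] yaw 30.0 q7 14.9 F [-1.9  0.1  7.2] T [-0.126  0.614 -0.095] op 0.0463 e7 0.052
```

Call:
{"fn": "jog_arm", "kwargs": {"steps": [[-1,[0,0,0],[0,0,0.06]],[-1,[0,0,0],[0,0,0]],[-1,[0,0,0],[0,0,0]]]}}

```text
time: 14.67
position: [0.4905, -0.1455, 0.0595]
tool_rot: [180.0, 0.1, 26.6]
wrist_force: [-2.7, -0.3, 7.1]
opening: 0.0465
```

```bash
python3 st.py
```

```text
t14.67 pos [ 0.4905 -0.1455  0.0595] yaw 26.6 q7 12.1 F [-2.7 -0.3  7.1] T [-0.136  0.66  -0.181] op 0.0465 e7 0.097
```

Call:
{"fn": "jog_arm", "kwargs": {"steps": [[-1,[0,0,0],[0,0,0.06]],[-1,[0,0,0],[0,0,0]],[-1,[0,0,0],[0,0,0]]]}}

```text
time: 14.92
position: [0.4904, -0.1455, 0.0595]
tool_rot: [180.0, 0.1, 23.2]
wrist_force: [-2.6, -1.2, 7.6]
opening: 0.0467
```

```bash
python3 st.py
```

```text
t14.92 pos [ 0.4904 -0.1455  0.0595] yaw 23.2 q7 9.3 F [-2.6 -1.2  7.6] T [-0.2    0.836 -0.133] op 0.0467 e7 0.036
```

Call:
{"fn": "jog_arm", "kwargs": {"steps": [[-1,[0,0,0],[0,0,0.06]],[-1,[0,0,0],[0,0,0]],[-1,[0,0,0],[0,0,0]]]}}

```text
time: 15.17
position: [0.4904, -0.1455, 0.0595]
tool_rot: [180.0, 0.1, 19.8]
wrist_force: [-3.5, 0.5, 8.7]
opening: 0.0465
```

```bash
python3 st.py
```

```text
t15.17 pos [ 0.4904 -0.1455  0.0595] yaw 19.8 q7 6.5 F [-3.5  0.5  8.7] T [-0.092  0.693  0.112] op 0.0465 e7 -0.245
```

Call:
{"fn": "jog_arm", "kwargs": {"steps": [[-1,[0,0,0],[0,0,0.06]],[-1,[0,0,0],[0,0,0]],[-1,[0,0,0],[0,0,0]]]}}

```text
time: 15.42
position: [0.4903, -0.1456, 0.0595]
tool_rot: [180.0, 0.1, 16.3]
wrist_force: [-3.7, -0.6, 9.2]
opening: 0.0464
```

```bash
python3 st.py
```

```text
t15.42 pos [ 0.4903 -0.1456  0.0595] yaw 16.3 q7 3.7 F [-3.7 -0.6  9.2] T [-0.055  0.939  0.245] op 0.0464 e7 -0.264
```

Call:
{"fn": "jog_arm", "kwargs": {"steps": [[-1,[0,0,0],[0,0,0.06]],[-1,[0,0,0],[0,0,0]],[-1,[0,0,0],[0,0,0]]]}}

```text
time: 15.67
position: [0.4902, -0.1456, 0.0595]
tool_rot: [180.0, 0.1, 12.9]
wrist_force: [-2.8, -0.9, 7.6]
opening: 0.0464
```

```bash
python3 st.py
```

```text
t15.67 pos [ 0.4902 -0.1456  0.0595] yaw 12.9 q7 0.9 F [-2.8 -0.9  7.6] T [-0.165  0.807  0.152] op 0.0464 e7 -0.240
```

Click 1 is at yaw ≈ 21.5, a 40° spacing that matches the first anticlockwise pass. Continuing.

Call:
{"fn": "jog_arm", "kwargs": {"steps": [[-1,[0,0,0],[0,0,0.06]],[-1,[0,0,0],[0,0,0]],[-1,[0,0,0],[0,0,0]]]}}

```text
time: 15.92
position: [0.4901, -0.1456, 0.0595]
tool_rot: [180.0, 0.1, 9.4]
wrist_force: [-2.6, -0.5, 8.9]
opening: 0.0465
```

```bash
python3 st.py
```

```text
t15.92 pos [ 0.4901 -0.1456  0.0595] yaw 9.4 q7 -1.9 F [-2.6 -0.5  8.9] T [-0.088  0.898  0.123] op 0.0465 e7 -0.170
```

Call:
{"fn": "jog_arm", "kwargs": {"steps": [[-1,[0,0,0],[0,0,0.06]],[-1,[0,0,0],[0,0,0]],[-1,[0,0,0],[0,0,0]]]}}

```text
time: 16.17
position: [0.49, -0.1456, 0.0595]
tool_rot: [179.9, 0.1, 6.0]
wrist_force: [-3.6, -0.9, 9.1]
opening: 0.0464
```

```bash
python3 st.py
```

```text
t16.17 pos [ 0.49   -0.1456  0.0595] yaw 6.0 q7 -4.7 F [-3.6 -0.9  9.1] T [-0.153  1.067  0.006] op 0.0464 e7 -0.115
```

Call:
{"fn": "jog_arm", "kwargs": {"steps": [[-1,[0,0,0],[0,0,0.06]],[-1,[0,0,0],[0,0,0]],[-1,[0,0,0],[0,0,0]]]}}

```text
time: 16.42
position: [0.4899, -0.1456, 0.0595]
tool_rot: [179.9, 0.1, 2.6]
wrist_force: [-4.1, -0.9, 9.6]
opening: 0.0463
```

```bash
python3 st.py
```

```text
t16.42 pos [ 0.4899 -0.1456  0.0595] yaw 2.6 q7 -7.4 F [-4.1 -0.9  9.6] T [-0.149  1.071 -0.03 ] op 0.0463 e7 -0.088
```

Call:
{"fn": "jog_arm", "kwargs": {"steps": [[-1,[0,0,0],[0,0,0.06]],[-1,[0,0,0],[0,0,0]],[-1,[0,0,0],[0,0,0]]]}}

```text
time: 16.67
position: [0.4899, -0.1456, 0.0595]
tool_rot: [179.9, 0.1, -0.9]
wrist_force: [-4.2, -0.2, 8.8]
opening: 0.0465
```

```bash
python3 st.py
```

```text
t16.67 pos [ 0.4899 -0.1456  0.0595] yaw -0.9 q7 -10.2 F [-4.2 -0.2  8.8] T [-0.056  1.172 -0.136] op 0.0465 e7 -0.018
```

Call:
{"fn": "jog_arm", "kwargs": {"steps": [[-1,[0,0,0],[0,0,0.06]],[-1,[0,0,0],[0,0,0]],[-1,[0,0,0],[0,0,0]]]}}

```text
time: 16.92
position: [0.4897, -0.1456, 0.0595]
tool_rot: [179.9, 0.1, -4.3]
wrist_force: [-4.0, -0.2, 8.7]
opening: 0.0463
```

```bash
python3 st.py
```

```text
t16.92 pos [ 0.4897 -0.1456  0.0595] yaw -4.3 q7 -13.0 F [-4.  -0.2  8.7] T [-0.185  1.11  -0.111] op 0.0463 e7 0.034
```

Call:
{"fn": "jog_arm", "kwargs": {"steps": [[-1,[0,0,0],[0,0,0.06]],[-1,[0,0,0],[0,0,0]],[-1,[0,0,0],[0,0,0]]]}}

```text
time: 17.17
position: [0.4897, -0.1456, 0.0595]
tool_rot: [179.9, 0.1, -7.8]
wrist_force: [-5.3, 0.6, 11.5]
opening: 0.0464
```

```bash
python3 st.py
```

```text
t17.17 pos [ 0.4897 -0.1456  0.0595] yaw -7.8 q7 -15.7 F [-5.3  0.6 11.5] T [-0.     1.293 -0.212] op 0.0464 e7 0.065
```

Call:
{"fn": "jog_arm", "kwargs": {"steps": [[-1,[0,0,0],[0,0,0.06]],[-1,[0,0,0],[0,0,0]],[-1,[0,0,0],[0,0,0]]]}}

```text
time: 17.42
position: [0.4896, -0.1456, 0.0595]
tool_rot: [179.9, 0.2, -11.2]
wrist_force: [-5.0, -0.8, 10.3]
opening: 0.0466
```

```bash
python3 st.py
```

```text
t17.42 pos [ 0.4896 -0.1456  0.0595] yaw -11.2 q7 -18.5 F [-5.  -0.8 10.3] T [-0.12   1.263 -0.203] op 0.0466 e7 0.121
```

Call:
{"fn": "jog_arm", "kwargs": {"steps": [[-1,[0,0,0],[0,0,0.06]],[-1,[0,0,0],[0,0,0]],[-1,[0,0,0],[0,0,0]]]}}

```text
time: 17.67
position: [0.4895, -0.1456, 0.0595]
tool_rot: [179.9, 0.2, -14.6]
wrist_force: [-4.0, 0.2, 11.0]
opening: 0.0466
```

```bash
python3 st.py
```

```text
t17.67 pos [ 0.4895 -0.1456  0.0595] yaw -14.6 q7 -21.2 F [-4.   0.2 11. ] T [-0.057  1.253 -0.026] op 0.0466 e7 -0.084
```

Click 2 is at yaw ≈ -15. The lateral force has built up a little, so I'll ease the position by 1 mm while continuing.

Call:
{"fn": "jog_arm", "kwargs": {"steps": [[-1,[-0.12,0.02,-0.04],[0,0,0.06]],[-1,[0,0,0],[0,0,0]],[-1,[0,0,0],[0,0,0]]]}}

```text
time: 17.92
position: [0.4894, -0.1455, 0.0596]
tool_rot: [179.9, 0.0, -18.0]
wrist_force: [-1.4, -2.1, 2.6]
opening: 0.0463
```

```bash
python3 st.py
```

```text
t17.92 pos [ 0.4894 -0.1455  0.0596] yaw -18.0 q7 -23.8 F [-1.4 -2.1  2.6] T [-0.326  0.424  0.185] op 0.0463 e7 -0.306
```

Call:
{"fn": "jog_arm", "kwargs": {"steps": [[-1,[0,0,0],[0,0,0.06]],[-1,[0,0,0],[0,0,0]],[-1,[0,0,0],[0,0,0]]]}}

```text
time: 18.17
position: [0.4893, -0.1454, 0.0596]
tool_rot: [179.9, 0.0, -21.4]
wrist_force: [-1.3, -3.6, 2.6]
opening: 0.0465
```

```bash
python3 st.py
```

```text
t18.17 pos [ 0.4893 -0.1454  0.0596] yaw -21.4 q7 -26.5 F [-1.3 -3.6  2.6] T [-0.555  0.591  0.145] op 0.0465 e7 -0.302
```

Call:
{"fn": "jog_arm", "kwargs": {"steps": [[-1,[0,0,0],[0,0,0.06]],[-1,[0,0,0],[0,0,0]],[-1,[0,0,0],[0,0,0]]]}}

```text
time: 18.42
position: [0.4892, -0.1454, 0.0596]
tool_rot: [179.9, 0.0, -24.8]
wrist_force: [-1.5, -3.9, 3.2]
opening: 0.0462
```

```bash
python3 st.py
```

```text
t18.42 pos [ 0.4892 -0.1454  0.0596] yaw -24.8 q7 -29.2 F [-1.5 -3.9  3.2] T [-0.691  0.875  0.16 ] op 0.0462 e7 -0.259
```

Call:
{"fn": "jog_arm", "kwargs": {"steps": [[-1,[0,0,0],[0,0,0.06]],[-1,[0,0,0],[0,0,0]],[-1,[0,0,0],[0,0,0]]]}}

```text
time: 18.67
position: [0.4892, -0.1454, 0.0596]
tool_rot: [179.9, 0.0, -28.2]
wrist_force: [-4.1, -3.4, 3.6]
opening: 0.0466
```

```bash
python3 st.py
```

```text
t18.67 pos [ 0.4892 -0.1454  0.0596] yaw -28.2 q7 -31.9 F [-4.1 -3.4  3.6] T [-0.693  1.071  0.039] op 0.0466 e7 -0.183
```

Call:
{"fn": "jog_arm", "kwargs": {"steps": [[-1,[0,0,0],[0,0,0.06]],[-1,[0,0,0],[0,0,0]],[-1,[0,0,0],[0,0,0]]]}}

```text
time: 18.92
position: [0.4891, -0.1453, 0.0596]
tool_rot: [179.9, 0.1, -31.7]
wrist_force: [-2.8, -3.4, 4.2]
opening: 0.0461
```

```bash
python3 st.py
```

```text
t18.92 pos [ 0.4891 -0.1453  0.0596] yaw -31.7 q7 -34.6 F [-2.8 -3.4  4.2] T [-0.76   1.062 -0.007] op 0.0461 e7 -0.107
```

Call:
{"fn": "jog_arm", "kwargs": {"steps": [[-1,[0,0,0],[0,0,0.06]],[-1,[0,0,0],[0,0,0]],[-1,[0,0,0],[0,0,0]]]}}

```text
time: 19.17
position: [0.489, -0.1453, 0.0595]
tool_rot: [179.9, 0.1, -35.1]
wrist_force: [-3.8, -3.4, 4.6]
opening: 0.0465
```

```bash
python3 st.py
```

```text
t19.17 pos [ 0.489  -0.1453  0.0595] yaw -35.1 q7 -37.4 F [-3.8 -3.4  4.6] T [-0.695  1.153 -0.096] op 0.0465 e7 -0.037
```

Call:
{"fn": "jog_arm", "kwargs": {"steps": [[-1,[0,0,0],[0,0,0.06]],[-1,[0,0,0],[0,0,0]],[-1,[0,0,0],[0,0,0]]]}}

```text
time: 19.42
position: [0.489, -0.1452, 0.0595]
tool_rot: [179.9, 0.1, -38.6]
wrist_force: [-4.8, -2.3, 5.7]
opening: 0.0464
```

```bash
python3 st.py
```

```text
t19.42 pos [ 0.489  -0.1452  0.0595] yaw -38.6 q7 -40.1 F [-4.8 -2.3  5.7] T [-0.669  1.223 -0.097] op 0.0464 e7 -0.024
```

Call:
{"fn": "jog_arm", "kwargs": {"steps": [[-1,[0,0,0],[0,0,0.06]],[-1,[0,0,0],[0,0,0]],[-1,[0,0,0],[0,0,0]]]}}

```text
time: 19.67
position: [0.4889, -0.1451, 0.0595]
tool_rot: [179.9, 0.1, -42.0]
wrist_force: [-3.1, -2.0, 4.9]
opening: 0.0464
```

```bash
python3 st.py
```

```text
t19.67 pos [ 0.4889 -0.1451  0.0595] yaw -42.0 q7 -42.8 F [-3.1 -2.   4.9] T [-0.723  1.123 -0.098] op 0.0464 e7 0.047
```

Call:
{"fn": "jog_arm", "kwargs": {"steps": [[-1,[0,0,0],[0,0,0.06]],[-1,[0,0,0],[0,0,0]],[-1,[0,0,0],[0,0,0]]]}}

```text
time: 19.92
position: [0.4889, -0.1451, 0.0596]
tool_rot: [179.9, 0.1, -45.5]
wrist_force: [-4.6, -1.7, 4.3]
opening: 0.0463
```

```bash
python3 st.py
```

```text
t19.92 pos [ 0.4889 -0.1451  0.0596] yaw -45.5 q7 -45.4 F [-4.6 -1.7  4.3] T [-0.606  1.167 -0.146] op 0.0463 e7 0.059
```

Call:
{"fn": "jog_arm", "kwargs": {"steps": [[-1,[0,0,0],[0,0,0.06]],[-1,[0,0,0],[0,0,0]],[-1,[0,0,0],[0,0,0]]]}}

```text
time: 20.17
position: [0.4888, -0.1451, 0.0595]
tool_rot: [179.9, 0.1, -48.9]
wrist_force: [-4.8, -2.7, 6.5]
opening: 0.0467
```

```bash
python3 st.py
```

```text
t20.17 pos [ 0.4888 -0.1451  0.0595] yaw -48.9 q7 -48.1 F [-4.8 -2.7  6.5] T [-0.637  1.167 -0.25 ] op 0.0467 e7 0.093
```

Call:
{"fn": "jog_arm", "kwargs": {"steps": [[-1,[0,0,0],[0,0,0.06]],[-1,[0,0,0],[0,0,0]],[-1,[0,0,0],[0,0,0]]]}}

```text
time: 20.42
position: [0.4888, -0.145, 0.0595]
tool_rot: [179.9, 0.1, -52.3]
wrist_force: [-5.2, -3.9, 5.8]
opening: 0.0466
```

```bash
python3 st.py
```

```text
t20.42 pos [ 0.4888 -0.145   0.0595] yaw -52.3 q7 -50.8 F [-5.2 -3.9  5.8] T [-0.566  1.287 -0.15 ] op 0.0466 e7 0.051
```

Call:
{"fn": "jog_arm", "kwargs": {"steps": [[-1,[0,0,0],[0,0,0.06]],[-1,[0,0,0],[0,0,0]],[-1,[0,0,0],[0,0,0]]]}}

```text
time: 20.67
position: [0.4887, -0.1449, 0.0595]
tool_rot: [179.9, 0.1, -55.7]
wrist_force: [-4.4, -2.6, 5.2]
opening: 0.0465
```

```bash
python3 st.py
```

```text
t20.67 pos [ 0.4887 -0.1449  0.0595] yaw -55.7 q7 -53.5 F [-4.4 -2.6  5.2] T [-0.486  1.26   0.118] op 0.0465 e7 -0.225
```

Click 3 is at yaw ≈ -54. On to the fourth.

Call:
{"fn": "jog_arm", "kwargs": {"steps": [[-1,[0,0.12,-0.02],[0,0,0.06]],[-1,[0,0,0],[0,0,0]],[-1,[0,0,0],[0,0,0]]]}}

```text
time: 20.92
position: [0.4886, -0.1449, 0.0596]
tool_rot: [180.0, 0.1, -59.1]
wrist_force: [-0.9, -0.8, -0.6]
opening: 0.0466
```

```bash
python3 st.py
```

```text
t20.92 pos [ 0.4886 -0.1449  0.0596] yaw -59.1 q7 -56.0 F [-0.9 -0.8 -0.6] T [-0.026  0.524  0.193] op 0.0466 e7 -0.365
```

Call:
{"fn": "jog_arm", "kwargs": {"steps": [[-1,[0,0,0],[0,0,0.06]],[-1,[0,0,0],[0,0,0]],[-1,[0,0,0],[0,0,0]]]}}

```text
time: 21.17
position: [0.4886, -0.1449, 0.0596]
tool_rot: [180.0, 0.1, -62.5]
wrist_force: [-2.2, 1.2, -1.5]
opening: 0.0463
```

```bash
python3 st.py
```

```text
t21.17 pos [ 0.4886 -0.1449  0.0596] yaw -62.5 q7 -58.7 F [-2.2  1.2 -1.5] T [0.337 0.678 0.152] op 0.0463 e7 -0.263
```

Call:
{"fn": "jog_arm", "kwargs": {"steps": [[-1,[0,0,0],[0,0,0.06]],[-1,[0,0,0],[0,0,0]],[-1,[0,0,0],[0,0,0]]]}}

```text
time: 21.42
position: [0.4886, -0.1448, 0.0596]
tool_rot: [180.0, 0.1, -66.0]
wrist_force: [-1.8, 2.5, -2.6]
opening: 0.0462
```

```bash
python3 st.py
```

```text
t21.42 pos [ 0.4886 -0.1448  0.0596] yaw -66.0 q7 -61.3 F [-1.8  2.5 -2.6] T [0.797 0.7   0.168] op 0.0462 e7 -0.254
```

Call:
{"fn": "jog_arm", "kwargs": {"steps": [[-1,[0,0,0],[0,0,0.06]],[-1,[0,0,0],[0,0,0]],[-1,[0,0,0],[0,0,0]]]}}

```text
time: 21.67
position: [0.4885, -0.1448, 0.0596]
tool_rot: [180.0, 0.1, -69.4]
wrist_force: [-1.8, 3.1, -3.2]
opening: 0.0462
```

```bash
python3 st.py
```

```text
t21.67 pos [ 0.4885 -0.1448  0.0596] yaw -69.4 q7 -64.0 F [-1.8  3.1 -3.2] T [0.82  0.6   0.033] op 0.0462 e7 -0.221
```

Call:
{"fn": "jog_arm", "kwargs": {"steps": [[-1,[0,0,0],[0,0,0.06]],[-1,[0,0,0],[0,0,0]],[-1,[0,0,0],[0,0,0]]]}}

```text
time: 21.92
position: [0.4885, -0.1447, 0.0596]
tool_rot: [180.0, 0.1, -72.8]
wrist_force: [-1.6, 5.3, -3.2]
opening: 0.0465
```

```bash
python3 st.py
```

```text
t21.92 pos [ 0.4885 -0.1447  0.0596] yaw -72.8 q7 -66.6 F [-1.6  5.3 -3.2] T [ 1.287  0.649 -0.   ] op 0.0465 e7 -0.116
```

Call:
{"fn": "jog_arm", "kwargs": {"steps": [[-1,[0,0,0],[0,0,0.06]],[-1,[0,0,0],[0,0,0]],[-1,[0,0,0],[0,0,0]]]}}

```text
time: 22.17
position: [0.4885, -0.1446, 0.0596]
tool_rot: [180.0, 0.1, -76.3]
wrist_force: [-1.1, 5.7, -2.9]
opening: 0.0464
```

```bash
python3 st.py
```

```text
t22.17 pos [ 0.4885 -0.1446  0.0596] yaw -76.3 q7 -69.3 F [-1.1  5.7 -2.9] T [ 1.221  0.671 -0.051] op 0.0464 e7 -0.066
```

Call:
{"fn": "jog_arm", "kwargs": {"steps": [[-1,[0,0,0],[0,0,0.06]],[-1,[0,0,0],[0,0,0]],[-1,[0,0,0],[0,0,0]]]}}

```text
time: 22.42
position: [0.4885, -0.1446, 0.0596]
tool_rot: [180.0, 0.1, -79.7]
wrist_force: [-2.1, 5.3, -1.8]
opening: 0.0461
```

```bash
python3 st.py
```

```text
t22.42 pos [ 0.4885 -0.1446  0.0596] yaw -79.7 q7 -71.9 F [-2.1  5.3 -1.8] T [ 1.096  0.806 -0.095] op 0.0461 e7 0.002
```

Call:
{"fn": "jog_arm", "kwargs": {"steps": [[-1,[0,0,0],[0,0,0.06]],[-1,[0,0,0],[0,0,0]],[-1,[0,0,0],[0,0,0]]]}}

```text
time: 22.67
position: [0.4885, -0.1445, 0.0596]
tool_rot: [180.0, 0.1, -83.2]
wrist_force: [-1.4, 6.3, -4.4]
opening: 0.0463
```

```bash
python3 st.py
```

```text
t22.67 pos [ 0.4885 -0.1445  0.0596] yaw -83.2 q7 -74.6 F [-1.4  6.3 -4.4] T [ 1.37   0.732 -0.091] op 0.0463 e7 0.024
```

Call:
{"fn": "jog_arm", "kwargs": {"steps": [[-1,[0,0,0],[0,0,0.06]],[-1,[0,0,0],[0,0,0]],[-1,[0,0,0],[0,0,0]]]}}

```text
time: 22.92
position: [0.4885, -0.1444, 0.0596]
tool_rot: [179.9, 0.1, -86.6]
wrist_force: [-2.2, 6.7, -3.5]
opening: 0.0464
```

```bash
python3 st.py
```

```text
t22.92 pos [ 0.4885 -0.1444  0.0596] yaw -86.6 q7 -77.2 F [-2.2  6.7 -3.5] T [ 1.223  0.705 -0.165] op 0.0464 e7 0.057
```

Call:
{"fn": "jog_arm", "kwargs": {"steps": [[-1,[0,0,0],[0,0,0.06]],[-1,[0,0,0],[0,0,0]],[-1,[0,0,0],[0,0,0]]]}}

```text
time: 23.17
position: [0.4884, -0.1443, 0.0596]
tool_rot: [179.9, 0.1, -90.0]
wrist_force: [-2.2, 6.1, -2.4]
opening: 0.0463
```

```bash
python3 st.py
```

```text
t23.17 pos [ 0.4884 -0.1443  0.0596] yaw -90.0 q7 -79.8 F [-2.2  6.1 -2.4] T [1.283 0.712 0.029] op 0.0463 e7 -0.083
```

Call:
{"fn": "jog_arm", "kwargs": {"steps": [[-1,[0,0,0],[0,0,0.04]],[-1,[0,0,0],[0,0,0]],[-1,[0,0,0],[0,0,0]]]}}

```text
time: 23.42
position: [0.4885, -0.1442, 0.0596]
tool_rot: [179.9, 0.1, -92.3]
wrist_force: [-1.9, 5.7, -4.7]
opening: 0.0465
```

```bash
python3 st.py
```

```text
t23.42 pos [ 0.4885 -0.1442  0.0596] yaw -92.3 q7 -81.6 F [-1.9  5.7 -4.7] T [1.555 0.55  0.16 ] op 0.0465 e7 -0.223
```

The fourth click is at yaw ≈ -90. I'm easing back to the notch centre, releasing and lifting.

Call:
{"fn": "jog_arm", "kwargs": {"steps": [[-1,[0,0,0],[0,0,-0.035]],[-1,[0,0,0],[0,0,0]],[-1,[0,0,0],[0,0,0]]]}}

```text
time: 23.67
position: [0.4884, -0.1442, 0.0596]
tool_rot: [179.9, 0.1, -90.2]
wrist_force: [-2.8, 6.1, -2.0]
opening: 0.0465
```

```bash
python3 st.py
```

```text
t23.67 pos [ 0.4884 -0.1442  0.0596] yaw -90.2 q7 -80.0 F [-2.8  6.1 -2. ] T [1.299 0.663 0.02 ] op 0.0465 e7 0.006
```

Call:
{"fn": "jog_arm", "kwargs": {"steps": [[1,[0,0,0],[0,0,0]],[1,[0,0,0],[0,0,0]],[1,[0,0,0],[0,0,0]],[1,[0,0,0],[0,0,0]],[1,[0,0,0],[0,0,0]],[1,[0,0,0],[0,0,0]],[1,[0,0,0],[0,0,0]],[1,[0,0,-1],[0,0,0]],[1,[0,0,-2],[0,0,0]],[1,[0,0,-2],[0,0,0]],[1,[0,0,-2],[0,0,0]],[-1,[0,0,0],[0,0,0]],[-1,[0,0,0],[0,0,0]],[-1,[0,0,0],[0,0,0]],[-1,[0,0,0],[0,0,0]],[-1,[0,0,0],[0,0,0]],[-1,[0,0,0],[0,0,0]],[-1,[0,0,0],[0,0,0]]]}}

```text
time: 25.17
position: [0.4885, -0.1455, 0.1294]
tool_rot: [179.9, 0.0, -90.5]
wrist_force: [0.0, -0.3, 0.6]
opening: 0.0005
```

```bash
python3 st.py
```

```text
t25.17 pos [ 0.4885 -0.1455  0.1294] yaw -90.5 q7 -79.8 F [ 0.  -0.3  0.6] T [ 0.025 -0.006 -0.002] op 0.0005 e7 0.000
```

Call:
{"fn": "jog_arm", "kwargs": {"steps": [[-1,[-1.82,-0.63,0],[0,0,0]],[-1,[-1.82,-0.63,0],[0,0,0]],[-1,[-1.82,-0.63,0],[0,0,0]],[-1,[-1.82,-0.63,0],[0,0,0]],[-1,[-1.82,-0.63,0],[0,0,0]],[-1,[-1.82,-0.63,0],[0,0,0]],[-1,[0,0,2],[0,0,0]],[-1,[0,0,2],[0,0,0]],[-1,[0,0,0.7],[0,0,0]],[-1,[0,0,0],[0,0,0]],[-1,[0,0,0],[0,0,0]],[-1,[0,0,0],[0,0,0]]]}}

```text
time: 26.17
position: [0.5282, -0.0371, 0.0837]
tool_rot: [-179.9, -0.0, -90.6]
wrist_force: [0.6, 0.1, 0.9]
opening: 0.0003
```

```bash
python3 st.py; python3 -c "
from h import *
import cv2
i=robot.snapshot('scene')['img'][90:250,190:390,::-1]
cv2.imwrite('pics/e.png',cv2.resize(i,None,fx=3.5,fy=3.5,interpolation=2))"
```

```text
t26.17 pos [ 0.5282 -0.0371  0.0837] yaw -90.6 q7 -93.1 F [0.6 0.1 0.9] T [-0.017  0.    -0.029] op 0.0003 e7 0.000
```

View pics/e.png

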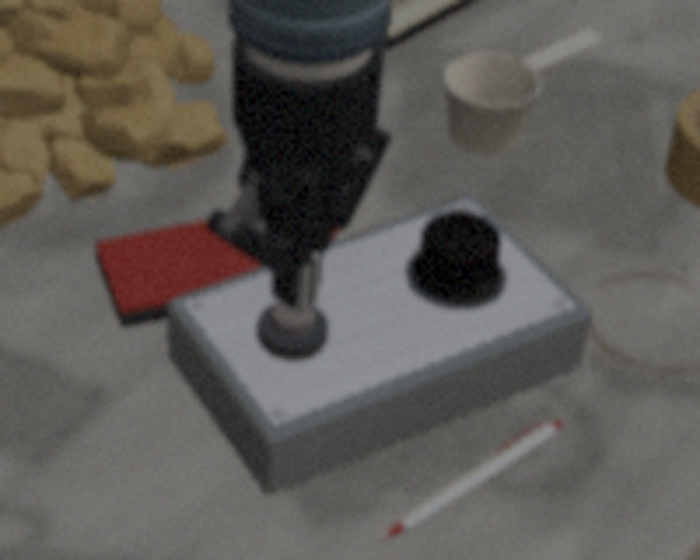

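The shut tips stand over the button at (293,305), and nothing around has moved. I'm pressing in small steps.

Call:
{"fn": "jog_arm", "kwargs": {"steps": [[-1,[0,0,0.4],[0,0,0]],[-1,[0,0,0.4],[0,0,0]],[-1,[0,0,0.3],[0,0,0]],[-1,[0,0,0],[0,0,0]],[-1,[0,0,0],[0,0,0]]]}}

```text
time: 26.63
position: [0.5284, -0.0369, 0.0722]
tool_rot: [-179.9, -0.0, -90.5]
wrist_force: [1.3, -0.1, 3.9]
opening: 0.0002
```

Call:
{"fn": "jog_arm", "kwargs": {"steps": [[-1,[0,0,0.2],[0,0,0]],[-1,[0,0,0],[0,0,0]],[-1,[0,0,0],[0,0,0]]]}}

```text
time: 26.88
position: [0.5284, -0.0369, 0.071]
tool_rot: [-179.9, -0.0, -90.5]
wrist_force: [-0.2, -0.6, 12.9]
opening: 0.0001
```

Call:
{"fn": "jog_arm", "kwargs": {"steps": [[-1,[0,0,0.2],[0,0,0]],[-1,[0,0,0],[0,0,0]],[-1,[0,0,0],[0,0,0]]]}}

```text
time: 27.13
position: [0.5285, -0.0369, 0.0706]
tool_rot: [-179.9, -0.0, -90.5]
wrist_force: [-7.3, -0.9, 32.6]
opening: -0.0001
```

The tips met a hard stop at z ≈ 0.071. I'm rising in small steps and reading the spring curve to check this was the full 6 mm of travel.

Call:
{"fn": "jog_arm", "kwargs": {"steps": [[-1,[0,0,-0.3],[0,0,0]],[-1,[0,0,0],[0,0,0]],[-1,[0,0,0],[0,0,0]]]}}

```text
time: 27.38
position: [0.5284, -0.0369, 0.0715]
tool_rot: [-179.9, -0.0, -90.5]
wrist_force: [2.0, -1.2, 5.2]
opening: -0.0
```

Call:
{"fn": "jog_arm", "kwargs": {"steps": [[-1,[0,0,-0.15],[0,0,0]],[-1,[0,0,0],[0,0,0]],[-1,[0,0,0],[0,0,0]]]}}

```text
time: 27.63
position: [0.5282, -0.0369, 0.0725]
tool_rot: [-179.9, -0.0, -90.5]
wrist_force: [2.3, -0.7, 3.9]
opening: 0.0003
```

Call:
{"fn": "jog_arm", "kwargs": {"steps": [[-1,[0,0,-0.15],[0,0,0]],[-1,[0,0,0],[0,0,0]],[-1,[0,0,0],[0,0,0]]]}}

```text
time: 27.88
position: [0.5275, -0.0367, 0.0738]
tool_rot: [180.0, 0.0, -90.5]
wrist_force: [2.5, -0.3, 3.0]
opening: 0.0002
```

Call:
{"fn": "jog_arm", "kwargs": {"steps": [[-1,[0,0,-0.15],[0,0,0]],[-1,[0,0,0],[0,0,0]],[-1,[0,0,0],[0,0,0]]]}}

```text
time: 28.13
position: [0.5271, -0.0366, 0.0752]
tool_rot: [179.9, 0.0, -90.5]
wrist_force: [0.9, -0.7, 2.3]
opening: -0.0001
```

Call:
{"fn": "jog_arm", "kwargs": {"steps": [[-1,[0,0,-0.15],[0,0,0]],[-1,[0,0,0],[0,0,0]],[-1,[0,0,0],[0,0,0]]]}}

```text
time: 28.38
position: [0.527, -0.0366, 0.0767]
tool_rot: [179.9, 0.0, -90.5]
wrist_force: [0.3, 0.9, 1.4]
opening: -0.0004
```

Call:
{"fn": "jog_arm", "kwargs": {"steps": [[-1,[0,0,-0.15],[0,0,0]],[-1,[0,0,0],[0,0,0]],[-1,[0,0,0],[0,0,0]]]}}

```text
time: 28.63
position: [0.527, -0.0368, 0.0781]
tool_rot: [179.9, -0.0, -90.5]
wrist_force: [-0.6, 0.2, -0.5]
opening: -0.0002
```

Call:
{"fn": "jog_arm", "kwargs": {"steps": [[-1,[0,0,-0.4],[0,0,0]],[-1,[0,0,0],[0,0,0]],[-1,[0,0,0],[0,0,0]]]}}

```text
time: 28.88
position: [0.5277, -0.0368, 0.0826]
tool_rot: [-180.0, -0.0, -90.5]
wrist_force: [-0.5, -0.0, 0.4]
opening: 0.0
```

The spring force falls smoothly from 5.2 N at z = 0.0715 to 0 at z ≈ 0.0775. That is the full 6 mm, and the button came up again. I'm retreating, checking and handing in.

Call:
{"fn": "jog_arm", "kwargs": {"steps": [[-1,[0,0,-2],[0,0,0]],[-1,[0,0,-2],[0,0,0]],[-1,[0,0,-3],[0,0,0]],[-1,[0,0,-3],[0,0,0]],[-1,[0,0,-3],[0,0,0]],[-1,[0,0,0],[0,0,0]],[-1,[0,0,0],[0,0,0]],[-1,[0,0,0],[0,0,0]]]}}

```text
time: 29.55
position: [0.5271, -0.0368, 0.2118]
tool_rot: [180.0, -0.0, -90.5]
wrist_force: [-0.1, -0.4, -1.2]
opening: -0.0003
```

```bash
python3 -c "
from h import *
import cv2
i=robot.snapshot('scene')['img'][90:250,190:390,::-1]
cv2.imwrite('pics/f.png',cv2.resize(i,None,fx=3.5,fy=3.5,interpolation=2))"
```

```text
(no output)
```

View pics/f.png

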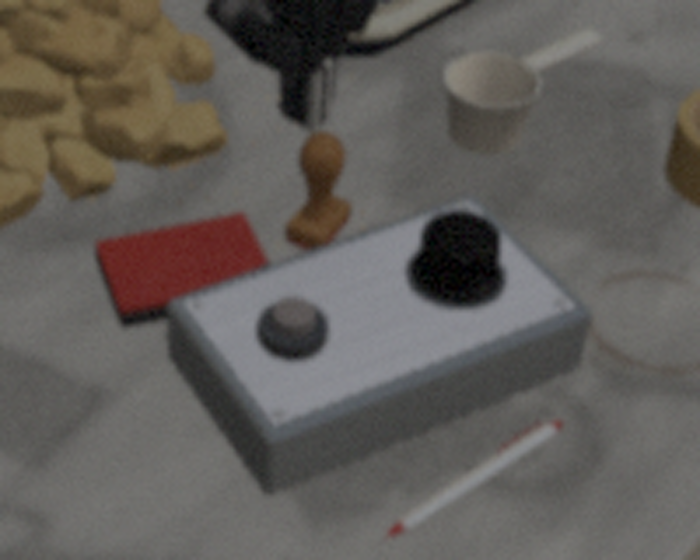

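The button is up at (293,315), and the stamp, ink pad and pen have not been disturbed.

```bash
python3 -c "
from workcell import robot
print(robot.sign_off())"
```

```text
the job is handed in; nothing more can be done
None
```

The timer is set to the fourth click and the start button has been pressed. The job was handed in at about 29.6 s; no verdict was reported.

**End stop:** I turned the knob anticlockwise to its end stop, and the highest torque I read was about 0.52 N m. On the first pass, at 25 N grip, the fingers probably slipped near the stop, since the torque briefly fell back. I let go, re-centred the grip by about 2 mm and took hold again at 45 N. The stop was then clear, with torque rising steeply to 0.49 N m about 6° past the lowest notch.

**Four clicks:** I turned clockwise over four crests, each felt as the torque reversing. The lowest notch was at tool yaw 61°, and the clicks were at about 21.5°, -15°, -54° and -90°. The torque was about 0.02 N m when I released the knob in the fourth click.

**Start button:** I pressed it down to its hard stop, where the force reached 33 N. On the way up, the spring force fell from about 5 N to 0 over roughly 6 mm, so it was the full travel and the button came back up. My camera estimate of the button top was about 4 mm lower than where I felt contact; I went by the felt position.

**Last checks:** the final picture shows the button up, the stamp, ink pad and pen undisturbed, and the arm clear of everything.

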